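# Wedge the rocking pH meter

### The arm

A 7-joint arm with a two-finger parallel gripper is mounted at the origin on the work surface. World frame = base frame: x ahead of the robot, y to its left, z up, the work surface at z = 0. Lengths are in m, angles in rad, forces in N, time in s.
With the tool pointing down it reaches from about 0.4 to 0.85 m from the base axis. Payload 10.4 kg.
Tool frame: the origin (TCP) lies between the finger pads; the fingertips stand 22 mm ahead of it and the grasp point (between the pads) lies 3 mm ahead of it; z points along the fingers, y is the line along which they close (so a half turn about z gives the same grasp; the last joint's range is limited). The gripper opens to 85 mm and grips with 20 to 120 N. Pads are 22 mm wide; open, the fingers measure 114 mm over their backs; the gripper's body (76 mm by 85 mm) begins 54 mm behind the grasp point. The pads swing forward as they close: fully open they stand 13 mm farther back than shut.
Start: joints at [-1.369, 0.332, -0.065, 1.46, 0.022, 1.35, -0.088], TCP at [0.139, 0.609, 0.253] pointing down, gripper open.
Joint ranges: [-2.6, 2.6], [-0.5, 2.12], [-1.47, 1.34], [0.16, 2.42], [-1.27, 4.41], [0.06, 2.06], [-2.6, 2.6]. Speed limits (rad/s): [2.22, 2.22, 2.79, 2.79, 3.14, 3.14, 3.14].

### API

Orientations are given as a unit quaternion [x, y, z, w].
In Python, from workcell import manip, camera, ticket, boxes_of, outline_of gives the robot as it stands.
- The arm moves only by the tool carry_out, never from a script. Its argument "deltas" is a list of rows, each a list of 5 numbers: the shift along the tool's x, y, z as a fraction of full scale, then the turn about the tool's z as a fraction of full scale, then the opening, from -1 (shut) to 1 (fully open), so that 0 is half open. In form: [[tx, ty, tz, spin, gripper], ...]. A call has 1 to 20 rows; each row is the pose to reach, as a shift and turn from the pose commanded when the call began, along the tool's axes at that moment; what a row does not reach only later rows make up. Full scale, the value 1, is 150 mm for a shift and 30 degrees for a turn. A row lasts 1/8 s, in which the tool goes at most 62.5 mm and 10.7 degrees, less where a joint would pass 70% of its speed; a pose out of reach is approached as far as the arm can. A call with a number of a shift or a turn outside -1 to 1 is refused whole. A call with a gripper value outside its range is refused whole. The fingers move at their own pace and stop on an object; "force" is the grip in N (left out, the last holds). Time passes only in rows, so rows that repeat a pose let the fingers close. It gives the time, the measured TCP pose, the force, the opening and the grip force at its end, in the units of the state.
- manip.get_obs(): the state, without advancing time (a new reading comes with each control period).
- camera(name): name is "scene" or "top" or "wrist"; returns a dict with "img" (480x640x3 uint8, red, green, blue), "depth" (480x640 float32, m along the optical axis (not along the pixel's ray), 0 where there is no reading), "vertical_fov" (degrees; the focal length in pixels is half the picture's height over the tangent of half this angle, whatever the lens; pixels are square), "cx", "cy" (the principal point, pixels), "R" (3x3) and "t" (3): a world point X has camera coordinates R X + t. Camera axes: x right, y down, z forward; pixel columns grow to the right and rows downward; lengths in m; the calibration is good to about 2 mm. The wrist camera is an equidistant fisheye: a pixel r from the principal point sees the ray r / f radians off the axis. A picture is of the moment at which its call begins.
- ticket.hand_in(): hands the job in; it is judged then, once.
Trained networks look in a picture, given as the dict that the camera call returned (one of the last four; its "shot" number tells which), for a name from the list of things; names that differ only in an ending like _2 or _b are one class to them, and where a whole thing is asked for, a point or a joint stands for the part that bears it (a point fixed in the world has none). Each returns a list of dicts, best first, with "conf" (0 to 1); they miss things now and then, are a little off and sometimes report something else, mostly with a low value. They report only what shows in the picture. A call takes as long as a camera call. They do not tell look-alikes from the thing itself.
- boxes_of(query, picture): "position" ([x, y, z] in m, in world coordinates, good to about 4 mm: the middle of the surface that is visible of it).
- outline_of(query, picture): "region" (480x640 bool, what is visible of it).
The state is a dict: "clock": time; "joint_pos": joint angles; "joint_velocities": joint speeds; "tau": joint torques, N m; "position": TCP position; "ee_rot": TCP orientation; "ft_force": force on the tool from outside, world axes, zero at the start; "torque": the same for the moment, N m; "grip_width": opening from 0.0 (shut) to 1.0 (fully open); "grasp_force": force on a finger pad.
Only numpy, scipy, OpenCV 4.12 (cv2) and the standard library are available. Lean on these libraries where they do the work, as an engineer would, in place of code of your own. Each camera call takes 0.05 s, during which the arm holds its last target. There are 200 camera calls.

### The job

The white pH meter rocks because the foot under its front right corner (as seen from the robot) does not reach the bench. Push the orange levelling wedge along the bench, thin end first, under that foot until it is snug, then press down firmly (about 5 N) with a fingertip on the corner above it to feel that it no longer gives; if it still dips, push the wedge a little further and press again. Only push and press: pick nothing up, keep the meter level and in its place, leave the other things where they stand, and take the hand away at the end.

Things in the scene. Friction and masses are not known exactly. Their poses are not given: they have to be found in the camera images.
- meter: white desktop pH meter, loose, 200 mm deep (its x), 230 wide (its y), 1.6 kg; grey display, green and blue keys. Origin: middle of the footprint at bench level; x to its rear (away from the robot), y to its left, z up. Four feet of 18 mm diameter at (+-80, +-95) mm; case underside 14 mm above the bench; top slopes from 36 mm height at the front edge to 66 at the rear. Stands level on three feet
- short_foot (a point): axis of the meter's short front right foot, at (-80, -95, 14) mm in the meter's frame. Its outer rim lies 11 mm inside the case's right side (y = -115 mm). Screwed in too far and seized: it hangs 4 to 7.5 mm above the bench (differs each time). A press of 2 to 3 N on this corner rocks the meter down by that much; let go, it rocks back
- meter_corner (a point): the spot on the meter's sloping top right above the short foot, at (-80, -95, 39) mm in the meter's frame: press here to test for rocking
- wedge: orange levelling wedge, loose, flat underneath, 100 mm long (its x), 45 wide (its y), 80 g; 15 mm high at the thick end (x = -50), falling evenly to 2 mm at the thin end (x = +50). Origin: middle of its underside. Starts at the meter's right, thin end 30 to 70 mm from the case. Slides free under 1 N; bearing on the foot the push rises quickly to several N; friction then holds it
- wedge_tip (a point): middle of the wedge's thin end, on its underside (x = +50 mm of the wedge)
- wedge_back (a point): middle of the wedge's upright thick end face (45 mm wide, 15 mm high), 7.5 mm above the bench: the face to push on
- jar_a: closed dark brown sample jar with white lid, 56 mm diameter, 58 mm high, beside the wedge's path; origin: middle of its underside; to be left alone
- jar_b: closed red-brown sample jar with blue lid, 56 mm diameter, 58 mm high, beside the wedge's path; origin: middle of its underside; to be left alone
- beaker: empty glass beaker, 68 mm diameter, 85 mm high, in front of the meter; origin: middle of its underside; to be left alone
- buffer_red: red buffer bottle, 54 mm diameter, 115 mm high, at the meter's left; origin: centre of its underside; to be left alone
- buffer_yellow: yellow buffer bottle, 54 mm diameter, 115 mm high, at the meter's left; origin: centre of its underside; to be left alone
- buffer_blue: blue buffer bottle, 54 mm diameter, 115 mm high, at the meter's left; origin: centre of its underside; to be left alone
- screwdriver: screwdriver with red handle, 190 mm long, lying in front of the meter; origin: middle of its length at bench level; to be left alone
Things that resemble listed ones, but are neither listed nor needed, are in the scene too. What is shaped like the wedge but black, blue or turquoise is not meant.

How it is judged:
By the outcome, as a careful person would: the job done as asked, in the order asked, and still so for the second after the job is handed in, with the robot touching nothing.
It also fails if it takes over 48 s, if anything falls off the work surface, if the arm or the gripper's body presses on something with over 40 N, if the wrist force passes 120 N, or if a joint passes its speed limit or range.

## Working session

There is one attempt and no reset: what is moved stays moved. The work goes in short steps, Python scripts to look and compute and a tool call to move; the robot and the scene stay as the last step left them, time stands still between calls to the robot, and variables do not carry over. Pictures are saved under pics/ and viewed, at most 10 in all, crops included, and the job is handed in when it is done.

Besides the shell and the picture viewer there is one more tool, called after ">>>" by a JSON object that holds its "api" and its "payload". carry_out: Moves the arm, as the interface text tells. Its arguments: {"type":"object","properties":{"deltas":{"type":"array","items":{"type":"array","items":{"type":"number"}}},"force":{"type":"number"}},"required":["deltas"]}

```bash
mkdir -p pics; cat > h.py <<'E'
import numpy as np, cv2
from workcell import manip, camera, ticket, boxes_of, outline_of
def cloud(p):
    d=p["depth"];f=240/np.tan(np.radians(p["vertical_fov"])/2)
    v,u=np.mgrid[:480,:640]
    X=np.stack([(u-p["cx"])/f*d,(v-p["cy"])/f*d,d],-1)
    W=(X-p["t"])@np.asarray(p["R"]); W[d==0]=np.nan
    return W
def save(p,n): cv2.imwrite(f"pics/{n}.png",p["img"][:,:,::-1])
E
python3 - <<'E'
from h import *
o=manip.get_obs();print({k:np.round(v,3) for k,v in o.items()})
for n in("top","scene"):
    p=camera(n);save(p,n+"1");print(n,p["vertical_fov"],p["t"],np.round(p["R"],3))
    for q in("meter","wedge","wedge_back","wedge_tip","meter_corner","short_foot","jar_a","beaker"):
        print(q,[(np.round(b["position"],3).tolist(),round(b["conf"],2)) for b in boxes_of(q,p)[:4]])
E
```

```text
{'clock': np.float64(0.0), 'joint_pos': array([-1.369,  0.333, -0.065,  1.461,  0.022,  1.35 , -0.088]), 'joint_velocities': array([ 0.001,  0.   ,  0.001,  0.001, -0.001, -0.002, -0.   ]), 'tau': array([ 0.0000e+00, -6.2545e+01,  4.9000e-02, -3.9159e+01,  1.6000e-02,
        1.0000e-02, -0.0000e+00]), 'position': array([0.139, 0.609, 0.252]), 'ee_rot': array([ 0.112,  0.994, -0.001, -0.   ]), 'ft_force': array([ 0.372,  0.069, -0.095]), 'torque': array([ 0.035,  0.009, -0.013]), 'grasp_force': np.float64(0.0), 'grip_width': np.float64(1.003)}
top 45.114960273120474 [-0.02817824  0.54340319  1.06137989] [[ 0.05  -0.999  0.003]
 [-0.977 -0.05  -0.208]
 [ 0.208  0.007 -0.978]]
meter [([0.608, 0.074, 0.05], 0.64)]
wedge [([0.588, -0.302, 0.004], 0.81), ([0.397, -0.216, 0.011], 0.79), ([0.432, -0.362, 0.009], 0.73), ([0.514, -0.162, 0.008], 0.56)]
wedge_back [([0.515, -0.163, 0.008], 0.94), ([0.43, -0.354, 0.007], 0.84), ([0.587, -0.3, 0.009], 0.68), ([0.398, -0.216, 0.009], 0.62)]
wedge_tip [([0.398, -0.218, 0.009], 0.8), ([0.434, -0.356, 0.008], 0.79), ([0.516, -0.162, 0.008], 0.66), (
[... 389 characters left out ...]
 -0.53 ]
 [-0.36   0.389 -0.848]]
meter [([0.62, 0.057, 0.051], 0.72)]
wedge [([0.433, -0.36, 0.004], 0.89), ([0.587, -0.305, 0.007], 0.69), ([0.518, -0.169, 0.009], 0.57)]
wedge_back [([0.433, -0.362, 0.007], 0.96), ([0.518, -0.164, 0.008], 0.89), ([0.593, -0.3, 0.011], 0.85), ([0.395, -0.218, 0.007], 0.57)]
wedge_tip [([0.593, -0.3, 0.005], 0.93), ([0.397, -0.225, 0.009], 0.9), ([0.517, -0.165, 0.011], 0.7)]
meter_corner [([0.723, 0.252, 0.071], 0.68), ([0.62, 0.055, 0.046], 0.66), ([0.651, 0.232, 0.074], 0.45)]
short_foot [([0.624, 0.055, 0.049], 0.77), ([0.559, 0.24, 0.069], 0.68)]
jar_a [([0.414, -0.082, 0.051], 0.7), ([0.653, -0.141, 0.058], 0.66)]
beaker [([0.402, 0.034, 0.052], 0.7)]
```

View pics/top1.png

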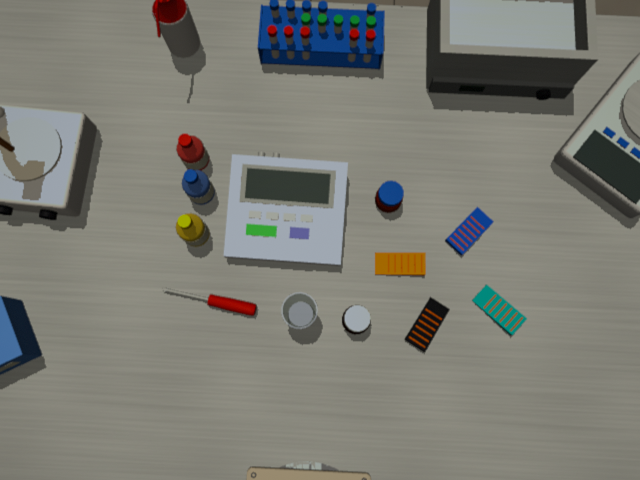

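View pics/scene1.png

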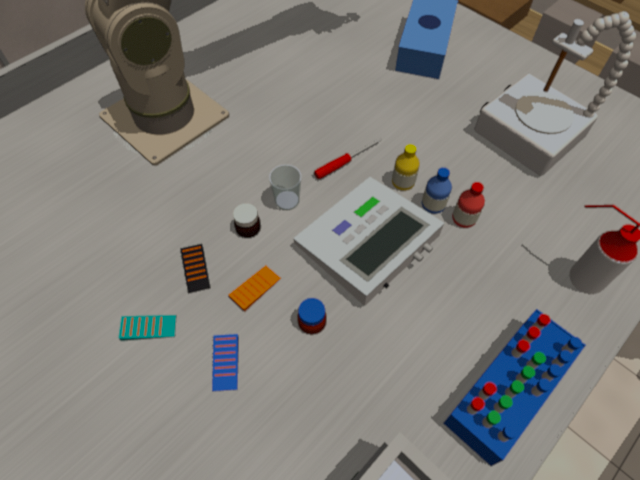

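The top view shows the meter at about px (287,210) and the orange wedge at (400,264), with its thin end towards the meter. jar_b is at (390,196), jar_a at (357,320) and the beaker at (300,312). Next I'll fit the meter and wedge poses precisely.

```bash
cat >> h.py <<'E'
def wedge_mask(p):
    h=cv2.cvtColor(p["img"],cv2.COLOR_RGB2HSV)
    m=((h[...,0]>8)&(h[...,0]<22)&(h[...,1]>170)&(h[...,2]>90)).astype(np.uint8)
    m=cv2.morphologyEx(m,cv2.MORPH_CLOSE,np.ones((5,5),np.uint8))
    n,l,s,c=cv2.connectedComponentsWithStats(m); 
    i=1+np.argmax(s[1:,4]); return l==i
def rect(P): 
    (c,s,a)=cv2.minAreaRect((P[:,:2]*1000).astype(np.float32)); return np.round(c,1),np.round(s,1),round(a,2)
E
python3 - <<'E'
from h import *
for n in("top","scene"):
    p=camera(n);W=cloud(p);m=wedge_mask(p)
    P=W[m];P=P[np.isfinite(P[:,0])];print(n,"wedge",m.sum(),rect(P),"z",np.percentile(P[:,2],[2,50,98]).round(4))
    A=np.c_[P[:,:2]-P[:,:2].mean(0),np.ones(len(P))];k=np.linalg.lstsq(A,P[:,2],rcond=None)[0];print("slope",k.round(3),"mean",P.mean(0).round(4), "zfit at ends")
    x=W[...,0];y=W[...,1];z=W[...,2]
    M=(z>.03)&(z<.085)&(x>.47)&(x<.75)&(y>-.085)&(y<.2)
    nn,l,s,c=cv2.connectedComponentsWithStats(M.astype(np.uint8));M=l==1+np.argmax(s[1:,4])
    Q=W[M];
    T=Q
    A=np.c_[Q[:,:2],np.ones(len(Q))]
    for _ in range(5):
        k=np.linalg.lstsq(A,Q[:,2],rcond=None)[0];r=abs(A@k-Q[:,2]);g=r<.004;Q=Q[g];A=A[g]
    print("meter",rect(Q),"z",Q[:,2].min().round(4),Q[:,2].max().round(4),"slope",k.round(4),"yaw",np.degrees(np.arctan2(k[1],k[0])))
    print(" corners",cv2.boxPoints(cv2.minAreaRect((Q[:,:2]*1000).astype(np.float32))).round(1).tolist())
    for nm,(a,b) in dict(jb=(.645,-.137),ja=(.405,-.078)).items():
        J=W[(z>.05)&(np.hypot(x-a,y-b)<.045)&(y<-.05)];print(nm,cv2.minEnclosingCircle((J[:,:2]*1000).astype(np.float32)))
    J=W[(z>.03)&(np.hypot(x-.41,y-.03)<.05)];print("beaker",J[:,0].max() if len(J) else 0)
    bz=z[(x>.45)&(x<.55)&(y<-.2)&(y>-.28)];print("bench z",np.nanmedian(bz))
E
```

```text
top wedge 1094 (array([ 514.5, -161. ]), array([43.6, 97.4]), 1.44) z [0.0015 0.01   0.0177]
slope [ 0.01  -0.129  0.01 ] mean [ 0.5142 -0.1615  0.0099] zfit at ends
meter (array([605.2,  70.8]), array([230.4, 201.5]), 88.73) z 0.034 0.0713 slope [ 0.1558 -0.0031 -0.0409] yaw -1.1495041004548872
 corners [[501.8999938964844, -42.099998474121094], [703.4000244140625, -46.599998474121094], [708.5, 183.6999969482422], [507.0, 188.1999969482422]]
jb ((647.163330078125, -134.31703186035156), 25.338682174682617)
ja ((398.6092529296875, -77.31590270996094), 24.94453239440918)
beaker 0.43824949730289586
bench z 0.0017277661015397184
scene wedge 1010 (array([ 515.8, -162.3]), array([46.5, 99.8]), 1.95) z [0.0003 0.0081 0.015 ]
slope [ 0.004 -0.126  0.008] mean [ 0.5159 -0.1651  0.008 ] zfit at ends
meter (array([604.2,  70.3]), array([232.1, 201.6]), 88.67) z 0.0328 0.0666 slope [ 0.1482 -0.0008 -0.0391] yaw -0.29476541852684285
 corners [[500.70001220703125, -43.400001525878906], [702.2000122070312, -48.099998474121094], [707.5999755859375, 184.0], [506.1000061035156, 188.6999969482422]]
jb ((646.8047485351562, -134.5054931640625), 25.699628829956055)
ja ((399.2532043457031, -77.68923950195312), 26.531145095825195)
beaker 0.43896103115674295
bench z -0.0006479099505616853
```

```bash
cat >> h.py <<'E'
def plan(pose,wps):  # pose/wps: x,y,z (m), heading deg of tool x (tool down); prints rows (tx,ty,tz,spin)
    p=np.array(pose[:3]);a=pose[3]
    for w in wps:
        r=np.radians(a);X=np.array([np.cos(r),np.sin(r),0]);Y=np.array([np.sin(r),-np.cos(r),0])
        d=np.array(w[:3])-p
        print(w,np.round([d@X/.15,d@Y/.15,-d[2]/.15,-(w[3]-a)/30],3)); p=np.array(w[:3]);a=w[3]
def here():
    o=manip.get_obs();q=o["ee_rot"];x=np.array([1-2*(q[1]**2+q[2]**2),2*(q[0]*q[1]+q[2]*q[3])])
    h=np.degrees(np.arctan2(x[1],x[0]));print("t",round(float(o["clock"]),2),"pos",o["position"].round(4),"head",h.round(2),"F",o["ft_force"].round(2));return [*o["position"],h]
E
python3 - <<'E'
from h import *
c=here()
plan(c,[(.27,.52,.25,141),(.37,.41,.25,114.9),(.44,.28,.25,88.7),(.48,.15,.25,88.7),(.505,.01,.25,88.7),(.517,-.13,.25,88.7),(.5165,-.25,.15,88.7),(.5165,-.25,.028,88.7)])
E
```

```text
t 1.0 pos [0.1393 0.6093 0.2534] head 167.12 F [-0.23 -1.21 -0.57]
(0.27, 0.52, 0.25, 141) [-0.982 -0.386  0.022  0.871]
(0.37, 0.41, 0.25, 114.9) [-0.98 -0.15 -0.    0.87]
(0.44, 0.28, 0.25, 88.7) [-0.983  0.058 -0.     0.873]
(0.48, 0.15, 0.25, 88.7) [-0.86   0.286 -0.    -0.   ]
(0.505, 0.01, 0.25, 88.7) [-0.929  0.188 -0.    -0.   ]
(0.517, -0.13, 0.25, 88.7) [-0.931  0.101 -0.    -0.   ]
(0.5165, -0.25, 0.15, 88.7) [-0.8    0.015  0.667 -0.   ]
(0.5165, -0.25, 0.028, 88.7) [ 0.     0.     0.813 -0.   ]
```

>>> {"api": "carry_out", "payload": {"deltas": [[-0.98, -0.39, 0.02, 0.87, -0.65], [-0.98, -0.39, 0.02, 0.87, -0.65], [-0.98, -0.39, 0.02, 0.87, -0.65], [-0.98, -0.39, 0.02, 0.87, -0.65]]}}

```text
clock: 1.5
position: [0.2723, 0.5179, 0.2506]
ee_rot: [0.336, 0.942, 0.0, 0.0]
ft_force: [-0.8, -0.3, -0.5]
grip_width: 0.178
grasp_force: 0.0
```

>>> {"api": "carry_out", "payload": {"deltas": [[-0.98, -0.15, 0, 0.87, -0.65], [-0.98, -0.15, 0, 0.87, -0.65], [-0.98, -0.15, 0, 0.87, -0.65], [-0.98, -0.15, 0, 0.87, -0.65]]}}

```text
clock: 2.0
position: [0.37, 0.4094, 0.2505]
ee_rot: [0.538, 0.843, 0.0, -0.0]
ft_force: [-0.4, 1.7, 0.3]
grip_width: 0.173
grasp_force: 0.0
```

>>> {"api": "carry_out", "payload": {"deltas": [[-0.98, 0.06, 0, 0.87, -0.65], [-0.98, 0.06, 0, 0.87, -0.65], [-0.98, 0.06, 0, 0.87, -0.65], [-0.98, 0.06, 0, 0.87, -0.65]]}}

```text
clock: 2.5
position: [0.4395, 0.2809, 0.2504]
ee_rot: [0.714, 0.701, 0.0, -0.0]
ft_force: [-0.7, 0.9, 0.0]
grip_width: 0.178
grasp_force: 0.0
```

```bash
python3 - <<'E'
from h import *
c=here();o=manip.get_obs();print(o["joint_pos"].round(2),o["grip_width"])
plan(c,[(.48,.15,.25,88.7),(.505,.01,.25,88.7),(.517,-.13,.25,88.7),(.5165,-.25,.15,88.7),(.5165,-.25,.028,88.7)])
E
```

```text
t 2.5 pos [0.4395 0.2809 0.2504] head 88.95 F [-0.74  0.94  0.05]
[-0.97  0.1   0.34  1.75 -0.03  1.29 -0.64] 0.17793480222392688
(0.48, 0.15, 0.25, 88.7) [-0.867  0.286  0.003  0.008]
(0.505, 0.01, 0.25, 88.7) [-0.929  0.188 -0.    -0.   ]
(0.517, -0.13, 0.25, 88.7) [-0.931  0.101 -0.    -0.   ]
(0.5165, -0.25, 0.15, 88.7) [-0.8    0.015  0.667 -0.   ]
(0.5165, -0.25, 0.028, 88.7) [ 0.     0.     0.813 -0.   ]
```

>>> {"api": "carry_out", "payload": {"deltas": [[-0.87, 0.29, 0, 0.01, -0.65], [-0.87, 0.29, 0, 0.01, -0.65], [-0.87, 0.29, 0, 0.01, -0.65], [-0.87, 0.29, 0, 0.01, -0.65]]}}

```text
clock: 3.0
position: [0.4802, 0.1508, 0.2503]
ee_rot: [0.715, 0.699, 0.0, -0.0]
ft_force: [0.2, 1.5, 0.7]
grip_width: 0.173
grasp_force: 0.0
```

>>> {"api": "carry_out", "payload": {"deltas": [[-0.93, 0.19, 0, 0, -0.65], [-0.93, 0.19, 0, 0, -0.65], [-0.93, 0.19, 0, 0, -0.65], [-0.93, 0.19, 0, 0, -0.65]]}}

```text
clock: 3.5
position: [0.5057, 0.0104, 0.2502]
ee_rot: [0.715, 0.699, 0.0, -0.0]
ft_force: [-0.1, 1.3, -0.6]
grip_width: 0.181
grasp_force: 0.0
```

>>> {"api": "carry_out", "payload": {"deltas": [[-0.93, 0.1, 0, 0, -0.65], [-0.93, 0.1, 0, 0, -0.65], [-0.93, 0.1, 0, 0, -0.65], [-0.93, 0.1, 0, 0, -0.65]]}}

```text
clock: 4.0
position: [0.5175, -0.1292, 0.2499]
ee_rot: [0.715, 0.699, -0.0, -0.0]
ft_force: [0.3, 1.2, 0.5]
grip_width: 0.17
grasp_force: 0.0
```

>>> {"api": "carry_out", "payload": {"deltas": [[-0.8, 0.015, 0.4, 0, -0.65], [-0.8, 0.015, 0.67, 0, -0.65], [-0.8, 0.015, 0.67, 0, -0.65], [-0.8, 0.015, 0.67, 0, -0.65]]}}

```text
clock: 4.5
position: [0.5158, -0.2491, 0.1474]
ee_rot: [0.716, 0.698, -0.001, -0.002]
ft_force: [-0.0, 0.1, -0.2]
grip_width: 0.178
grasp_force: 0.0
```

```bash
python3 - <<'E'
from h import *
c=here();o=manip.get_obs();print(o["joint_pos"].round(2),o["grip_width"])
plan(c,[(.5165,-.25,.028,88.7)])
p=camera("scene");save(p,"s2")
E
```

```text
t 4.5 pos [ 0.5158 -0.2491  0.1474] head 88.61 F [-0.02  0.08 -0.24]
[-0.25  0.37  0.76  1.76 -0.28  1.12  0.57] 0.1776224385929365
(0.5165, -0.25, 0.028, 88.7) [-0.006  0.005  0.796 -0.003]
```

View pics/s2.png

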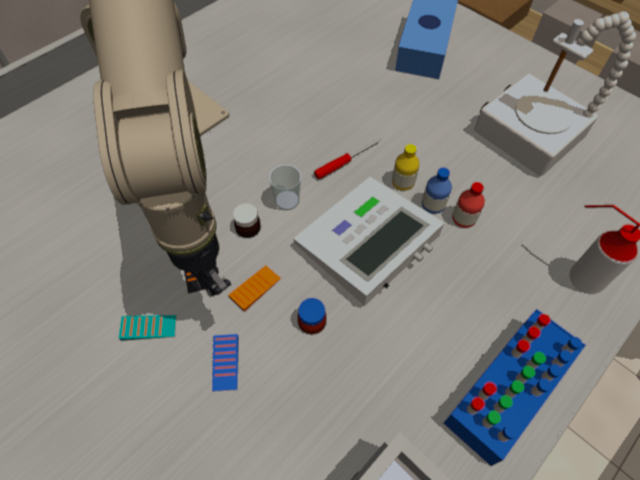

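The gripper is behind the wedge: fingers at px (210,285), wedge at (255,288). I'll descend.

>>> {"api": "carry_out", "payload": {"deltas": [[0, 0, 0.4, 0, -0.65], [0, 0, 0.7, 0, -0.65], [0, 0, 0.795, 0, -0.65], [0, 0, 0.795, 0, -0.65], [0, 0, 0.795, 0, -0.65]]}}

```text
clock: 5.18
position: [0.5176, -0.2513, 0.0326]
ee_rot: [0.716, 0.698, 0.001, 0.001]
ft_force: [-0.4, -0.1, -0.0]
grip_width: 0.173
grasp_force: 0.0
```

```bash
python3 - <<'E'
from h import *
c=here()
plan(c,[(.517,-.222,.028,88.7)]); plan(c,[(.521,-.130,.028,88.7)])
E
```

```text
t 5.17 pos [ 0.5176 -0.2513  0.0326] head 88.56 F [-0.43 -0.11 -0.  ]
(0.517, -0.222, 0.028, 88.7) [ 0.195 -0.009  0.031 -0.005]
(0.521, -0.13, 0.028, 88.7) [ 0.809  0.002  0.031 -0.005]
```

>>> {"api": "carry_out", "payload": {"deltas": [[0.08, 0, 0.03, 0, -0.65], [0.16, 0, 0.03, 0, -0.65], [0.19, 0, 0.03, 0, -0.65], [0.23, 0, 0.03, 0, -0.65], [0.27, 0, 0.03, 0, -0.65], [0.31, 0, 0.03, 0, -0.65], [0.36, 0, 0.03, 0, -0.65], [0.41, 0, 0.03, 0, -0.65], [0.46, 0, 0.03, 0, -0.65], [0.5, 0, 0.03, 0, -0.65], [0.5, 0, 0.03, 0, -0.65]]}}

```text
clock: 6.55
position: [0.518, -0.1756, 0.0259]
ee_rot: [0.716, 0.698, 0.0, -0.0]
ft_force: [1.1, 0.1, 0.2]
grip_width: 0.177
grasp_force: 0.0
```

```bash
python3 - <<'E'
from h import *
c=here()
for n in("top","scene"):
    p=camera(n);W=cloud(p);m=wedge_mask(p);P=W[m];P=P[np.isfinite(P[:,0])];print(m.sum(),rect(P),"ymax",np.percentile(P[:,1],99.5));save(p,n+"3")
plan(c,[(.520,-.137,.028,88.7)])
E
```

```text
t 6.55 pos [ 0.518  -0.1756  0.0259] head 88.57 F [1.11 0.1  0.2 ]
486 (array([492.5, -70.9]), array([ 50.3, 126.1]), 63.57) ymax -0.06447287686837573
697 (array([ 525.8, -119.9]), array([ 61.3, 119.8]), 20.55) ymax -0.06611925090299654
(0.52, -0.137, 0.028, 88.7) [ 0.258  0.007 -0.014 -0.004]
```

```bash
python3 - <<'E'
import cv2,numpy as np
a=cv2.imread("pics/top3.png")[180:330,250:450];b=cv2.imread("pics/scene3.png")[180:330,200:400]
cv2.imwrite("pics/c3.png",np.hstack([cv2.resize(x,None,fx=2,fy=2,interpolation=3) for x in(a,b)]))
E
```

```text
(no output)
```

View pics/c3.png

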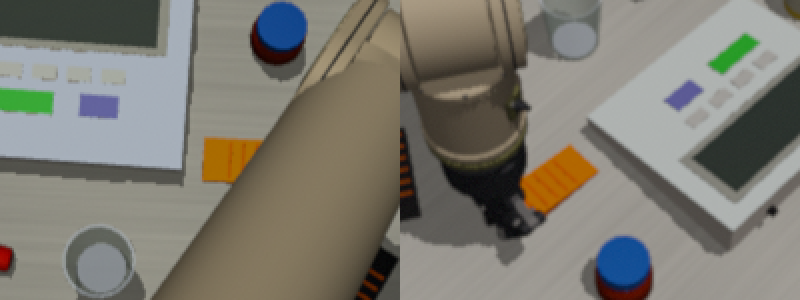

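Both views show the wedge straight, with its tip edge at top-image px (352,249) to (352,270). It hasn't reached the case yet. I'll check the tip's lateral position and the axis.

```bash
cat >> h.py <<'E'
def onplane(p,u,v,z):
    f=240/np.tan(np.radians(p["vertical_fov"])/2);R=np.asarray(p["R"]);c=-R.T@np.asarray(p["t"])
    d=R.T@np.array([(u-p["cx"])/f,(v-p["cy"])/f,1]);return c+d*(z-c[2])/d[2]
E
python3 - <<'E'
from h import *
p=camera("top")
m=wedge_mask(p);u,v=np.nonzero(m)[::-1]
for a in(353,357,361):
    vv=v[u==a];
    if len(vv): print(a,vv.min(),vv.max(),onplane(p,a,vv.min()-.5,.003)[:2].round(4),onplane(p,a,vv.max()+.5,.003)[:2].round(4))
E
```

```text
353 249 269 [ 0.5413 -0.0673] [ 0.4983 -0.0689]
357 249 270 [ 0.5417 -0.0754] [ 0.4967 -0.0771]
361 249 270 [ 0.5421 -0.0835] [ 0.4971 -0.0851]
```

>>> {"api": "carry_out", "payload": {"deltas": [[0.04, 0, 0, 0, -0.65], [0.08, 0, 0, 0, -0.65], [0.12, 0.01, 0, 0, -0.65], [0.16, 0.01, 0, 0, -0.65], [0.2, 0.01, 0, 0, -0.65], [0.24, 0.01, 0, 0, -0.65], [0.26, 0.01, 0, 0, -0.65], [0.28, 0.01, 0, 0, -0.65], [0.28, 0.01, 0, 0, -0.65]]}}

```text
clock: 7.82
position: [0.5205, -0.1342, 0.026]
ee_rot: [0.716, 0.698, 0.0, -0.0]
ft_force: [0.2, 0.1, 0.6]
grip_width: 0.176
grasp_force: 0.0
```

>>> {"api": "carry_out", "payload": {"deltas": [[0.014, 0, 0, 0, -0.65], [0.027, 0, 0, 0, -0.65], [0.027, 0, 0, 0, -0.65]]}}

```text
clock: 8.2
position: [0.5207, -0.1302, 0.026]
ee_rot: [0.716, 0.698, 0.0, -0.0]
ft_force: [0.3, 0.3, 0.3]
grip_width: 0.175
grasp_force: 0.0
```

>>> {"api": "carry_out", "payload": {"deltas": [[0.01, 0, 0, 0, -0.65], [0.02, 0, 0, 0, -0.65], [0.02, 0, 0, 0, -0.65]]}}

```text
clock: 8.57
position: [0.5207, -0.1272, 0.026]
ee_rot: [0.716, 0.698, 0.0, -0.0]
ft_force: [0.5, 0.3, -0.0]
grip_width: 0.172
grasp_force: 0.0
```

>>> {"api": "carry_out", "payload": {"deltas": [[0.007, 0, 0, 0, -0.65], [0.014, 0, 0, 0, -0.65], [0.014, 0, 0, 0, -0.65]]}}

```text
clock: 8.95
position: [0.5208, -0.1252, 0.026]
ee_rot: [0.716, 0.698, 0.0, -0.0]
ft_force: [0.7, -0.3, -0.4]
grip_width: 0.178
grasp_force: 0.0
```

>>> {"api": "carry_out", "payload": {"deltas": [[0.007, 0, 0, 0, -0.65], [0.014, 0, 0, 0, -0.65], [0.014, 0, 0, 0, -0.65]]}}

```text
clock: 9.32
position: [0.5209, -0.1231, 0.026]
ee_rot: [0.716, 0.698, 0.0, -0.0]
ft_force: [-0.2, -0.2, 0.4]
grip_width: 0.178
grasp_force: 0.0
```

>>> {"api": "carry_out", "payload": {"deltas": [[0.007, 0, 0, 0, -0.65], [0.014, 0, 0, 0, -0.65], [0.014, 0, 0, 0, -0.65]]}}

```text
clock: 9.7
position: [0.5209, -0.121, 0.026]
ee_rot: [0.716, 0.698, 0.0, -0.0]
ft_force: [-0.1, -0.6, 0.4]
grip_width: 0.173
grasp_force: 0.0
```

>>> {"api": "carry_out", "payload": {"deltas": [[0.007, 0, 0, 0, -0.65], [0.014, 0, 0, 0, -0.65], [0.014, 0, 0, 0, -0.65]]}}

```text
clock: 10.07
position: [0.521, -0.1189, 0.026]
ee_rot: [0.716, 0.698, 0.0, -0.0]
ft_force: [0.2, -0.1, -0.5]
grip_width: 0.175
grasp_force: 0.0
```

>>> {"api": "carry_out", "payload": {"deltas": [[0.007, 0, 0, 0, -0.65], [0.014, 0, 0, 0, -0.65], [0.014, 0, 0, 0, -0.65]]}}

```text
clock: 10.45
position: [0.521, -0.1168, 0.026]
ee_rot: [0.716, 0.698, 0.0, -0.0]
ft_force: [-0.3, 0.1, 0.0]
grip_width: 0.171
grasp_force: 0.1
```

```bash
python3 - <<'E'
from h import *
here()
E
```

```text
t 10.45 pos [ 0.521  -0.1168  0.026 ] head 88.53 F [-0.26  0.12  0.04]
```

>>> {"api": "carry_out", "payload": {"deltas": [[0.007, 0, 0, 0, -0.65], [0.014, 0, 0, 0, -0.65], [0.014, 0, 0, 0, -0.65]]}}

```text
clock: 10.82
position: [0.521, -0.1152, 0.026]
ee_rot: [0.716, 0.698, -0.0, 0.0]
ft_force: [-0.7, -3.6, 0.0]
grip_width: 0.174
grasp_force: 1.8
```

>>> {"api": "carry_out", "payload": {"deltas": [[0.007, 0, 0, 0, -0.65], [0.014, 0, 0, 0, -0.65], [0.014, 0, 0, 0, -0.65]]}}

```text
clock: 11.2
position: [0.5209, -0.1138, 0.026]
ee_rot: [0.716, 0.698, -0.0, 0.0]
ft_force: [-0.7, -6.4, -0.4]
grip_width: 0.175
grasp_force: 3.3
```

>>> {"api": "carry_out", "payload": {"deltas": [[0.007, 0, 0, 0, -0.65], [0.014, 0, 0, 0, -0.65], [0.014, 0, 0, 0, -0.65]]}}

```text
clock: 11.58
position: [0.5209, -0.1119, 0.0261]
ee_rot: [0.717, 0.698, -0.001, 0.0]
ft_force: [-0.2, -6.5, -0.9]
grip_width: 0.178
grasp_force: 3.6
```

Contact with the foot came at about 6.5 N, with the tip roughly 27 mm past the foot rim, which suggests a gap of about 5.5 mm. I'll back off, rise and check.

>>> {"api": "carry_out", "payload": {"deltas": [[-0.1, 0, 0, 0, -0.65], [-0.25, 0, 0, 0, -0.65], [-0.25, 0, -0.3, 0, -1], [-0.25, 0, -0.6, 0, -1], [-0.25, 0, -0.6, 0, -1]]}}

```text
clock: 12.2
position: [0.5221, -0.1488, 0.1192]
ee_rot: [0.716, 0.698, 0.002, 0.002]
ft_force: [-0.3, -0.2, -0.2]
grip_width: 0.003
grasp_force: 0.0
```

```bash
python3 - <<'E'
from h import *
c=here()
for n in("top","scene"):
    p=camera(n);save(p,n+"4");W=cloud(p);x=W[...,0];y=W[...,1];z=W[...,2]
    M=(z>.03)&(z<.085)&(x>.47)&(x<.75)&(y>-.06)&(y<.2)&(p["img"].min(-1)>0)
    nn,l,s,_=cv2.connectedComponentsWithStats(M.astype(np.uint8));Q=W[l==1+np.argmax(s[1:,4])]
    A=np.c_[Q[:,:2],np.ones(len(Q))]
    for _ in range(5):
        k=np.linalg.lstsq(A,Q[:,2],rcond=None)[0];g=abs(A@k-Q[:,2])<.004;Q=Q[g];A=A[g]
    print(n,rect(Q),k.round(4))
plan(c,[(.515,-.023,.115,88.7)]);plan((.515,-.023,.115,88.7),[(.515,-.023,.068,88.7)])
a=cv2.imread("pics/top4.png")[180:330,250:450];b=cv2.imread("pics/scene4.png")[180:330,200:400]
cv2.imwrite("pics/c4.png",np.hstack([cv2.resize(x,None,fx=2,fy=2,interpolation=3) for x in(a,b)]))
E
```

```text
t 12.2 pos [ 0.5221 -0.1488  0.1192] head 88.51 F [-0.28 -0.15 -0.18]
top (array([605.4,  72.3]), array([230.2, 201.5]), 88.22) [ 0.1551 -0.0048 -0.0404]
scene (array([604.2,  72.4]), array([232.6, 201.6]), 88.07) [ 0.1475 -0.0019 -0.0386]
(0.515, -0.023, 0.115, 88.7) [ 0.837 -0.069  0.028 -0.006]
(0.515, -0.023, 0.068, 88.7) [ 0.     0.     0.313 -0.   ]
```

View pics/c4.png

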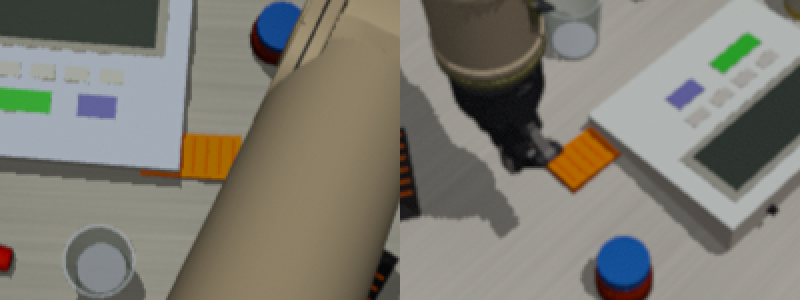

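The wedge is seated under the corner, seen at top-crop px (210,157). The meter has shifted only about 1.8 mm. Next is the press test.

>>> {"api": "carry_out", "payload": {"deltas": [[0.4, -0.035, 0.02, 0, -1], [0.8, -0.065, 0.02, 0, -1], [0.84, -0.065, 0.02, 0, -1], [0.84, -0.065, 0.2, 0, -1], [0.84, -0.065, 0.3, 0, -1], [0.84, -0.065, 0.34, 0, -1], [0.84, -0.065, 0.34, 0, -1]]}}

```text
clock: 13.18
position: [0.5135, -0.0225, 0.0648]
ee_rot: [0.717, 0.698, -0.0, -0.0]
ft_force: [0.8, -0.3, 0.6]
grip_width: -0.004
grasp_force: 0.0
```

>>> {"api": "carry_out", "payload": {"deltas": [[0, 0, 0.01, 0, -1], [0, 0, 0.015, 0, -1], [0, 0, 0.015, 0, -1]]}}

```text
clock: 13.55
position: [0.5138, -0.0218, 0.063]
ee_rot: [0.716, 0.698, 0.0, 0.0]
ft_force: [-0.2, -0.6, 0.2]
grip_width: 0.003
grasp_force: 0.0
```

```bash
python3 - <<'E'
from h import *
here()
E
```

```text
t 13.55 pos [ 0.5138 -0.0218  0.063 ] head 88.53 F [-0.17 -0.55  0.24]
```

>>> {"api": "carry_out", "payload": {"deltas": [[0, 0, 0.006, 0, -1], [0, 0, 0.007, 0, -1], [0, 0, 0.007, 0, -1]]}}

```text
clock: 13.92
position: [0.5137, -0.0219, 0.0617]
ee_rot: [0.716, 0.698, 0.0, -0.0]
ft_force: [0.0, 0.6, 0.9]
grip_width: 0.003
grasp_force: 0.0
```

>>> {"api": "carry_out", "payload": {"deltas": [[0, 0, 0.006, 0, -1], [0, 0, 0.007, 0, -1], [0, 0, 0.007, 0, -1]]}}

```text
clock: 14.3
position: [0.5138, -0.0219, 0.0608]
ee_rot: [0.716, 0.698, 0.0, 0.0]
ft_force: [-0.6, -0.6, 2.6]
grip_width: -0.001
grasp_force: 1.2
```

>>> {"api": "carry_out", "payload": {"deltas": [[0, 0, 0.006, 0, -1], [0, 0, 0.007, 0, -1], [0, 0, 0.007, 0, -1]]}}

```text
clock: 14.68
position: [0.514, -0.0219, 0.0604]
ee_rot: [0.716, 0.698, 0.0, -0.0]
ft_force: [-5.4, -0.4, 13.4]
grip_width: -0.001
grasp_force: 7.0
```

>>> {"api": "carry_out", "payload": {"deltas": [[0, 0, -0.003, 0, -1], [0, 0, -0.005, 0, -1], [0, 0, -0.005, 0, -1]]}}

```text
clock: 15.05
position: [0.5138, -0.0219, 0.0606]
ee_rot: [0.716, 0.698, 0.0, 0.0]
ft_force: [-1.6, -0.4, 5.8]
grip_width: 0.004
grasp_force: 3.1
```

>>> {"api": "carry_out", "payload": {"deltas": [[0, 0, -0.002, 0, -1], [0, 0, -0.002, 0, -1]]}}

```text
clock: 15.3
position: [0.5138, -0.0219, 0.0607]
ee_rot: [0.716, 0.698, 0.0, 0.0]
ft_force: [-0.8, -0.7, 4.7]
grip_width: 0.003
grasp_force: 1.9
```

>>> {"api": "carry_out", "payload": {"deltas": [[0, 0, -0.002, 0, -1], [0, 0, -0.002, 0, -1]]}}

```text
clock: 15.55
position: [0.5137, -0.0219, 0.0609]
ee_rot: [0.716, 0.698, -0.0, 0.0]
ft_force: [0.7, 0.6, 0.3]
grip_width: -0.001
grasp_force: 0.4
```

>>> {"api": "carry_out", "payload": {"deltas": [[0, 0, -0.003, 0, -1], [0, 0, -0.003, 0, -1]]}}

```text
clock: 15.8
position: [0.5135, -0.0219, 0.0613]
ee_rot: [0.716, 0.698, -0.0, -0.0]
ft_force: [0.7, 0.6, -1.0]
grip_width: -0.002
grasp_force: 0.0
```

The corner doesn't give: 0 to 5 N happens within about 0.2 mm. I'll do one clean press at about 5 N, then leave.

>>> {"api": "carry_out", "payload": {"deltas": [[0, 0, 0.004, 0, -1], [0, 0, 0.006, 0, -1], [0, 0, 0.006, 0, -1], [0, 0, 0.006, 0, -1]]}}

```text
clock: 16.3
position: [0.5137, -0.0219, 0.0607]
ee_rot: [0.716, 0.698, 0.0, -0.0]
ft_force: [-1.0, -0.1, 4.8]
grip_width: 0.0
grasp_force: 2.7
```

>>> {"api": "carry_out", "payload": {"deltas": [[0, 0, -0.02, 0, -1], [0, 0, -0.2, 0, -1], [0, 0, -0.6, 0, -1], [-0.4, 0, -0.9, 0, -1], [-0.8, 0, -1, 0, -1], [-1, 0, -1, 0, -1], [-1, 0, -1, 0, -1]]}}

```text
clock: 17.18
position: [0.5091, -0.1755, 0.2111]
ee_rot: [0.718, 0.696, -0.0, 0.001]
ft_force: [0.3, 0.0, -0.5]
grip_width: -0.003
grasp_force: 0.0
```

>>> {"api": "carry_out", "payload": {"deltas": [[-0.4, 0, 0, 0, -1], [-0.8, 0, 0, 0, -1], [-1, 0, 0, 0, -1], [-1, 0, 0, 0, -1]]}}

```text
clock: 17.68
position: [0.5051, -0.3234, 0.2099]
ee_rot: [0.717, 0.697, -0.001, -0.0]
ft_force: [-0.5, 0.2, -0.3]
grip_width: 0.005
grasp_force: 0.0
```

```bash
python3 - <<'E'
from h import *
c=here()
for n in("top","scene"):
    p=camera(n);save(p,n+"5");W=cloud(p);x=W[...,0];y=W[...,1];z=W[...,2]
    M=(z>.03)&(z<.085)&(x>.47)&(x<.75)&(y>-.06)&(y<.2)
    nn,l,s,_=cv2.connectedComponentsWithStats(M.astype(np.uint8));Q=W[l==1+np.argmax(s[1:,4])]
    A=np.c_[Q[:,:2],np.ones(len(Q))]
    for _ in range(5):
        k=np.linalg.lstsq(A,Q[:,2],rcond=None)[0];g=abs(A@k-Q[:,2])<.004;Q=Q[g];A=A[g]
    print(n,rect(Q),k.round(4))
    for nm,(a,b) in dict(jb=(.647,-.134),ja=(.399,-.077)).items():
        J=W[(z>.05)&(z<.07)&(np.hypot(x-a,y-b)<.045)&(y<-.05)]
        if len(J): print(nm,cv2.minEnclosingCircle((J[:,:2]*1000).astype(np.float32)))
a=cv2.imread("pics/top5.png")[150:350,220:460];b=cv2.imread("pics/scene5.png")[150:350,180:420]
cv2.imwrite("pics/c5.png",np.hstack([cv2.resize(x,None,fx=1.6,fy=1.6,interpolation=3) for x in(a,b)]))
E
```

```text
t 17.68 pos [ 0.5051 -0.3234  0.2099] head 88.34 F [-0.51  0.16 -0.29]
top (array([605.5,  72.2]), array([230.1, 201.8]), 88.23) [ 0.155  -0.0048 -0.0403]
jb ((647.1390991210938, -134.13470458984375), 25.22089958190918)
ja ((398.5838317871094, -77.42274475097656), 25.02572250366211)
scene (array([604.2,  71.8]), array([231.7, 201.2]), 88.05) [ 0.1474 -0.002  -0.0386]
jb ((646.6736450195312, -135.41827392578125), 25.36021614074707)
ja ((398.1279296875, -76.69989013671875), 26.107818603515625)
```

View pics/c5.png

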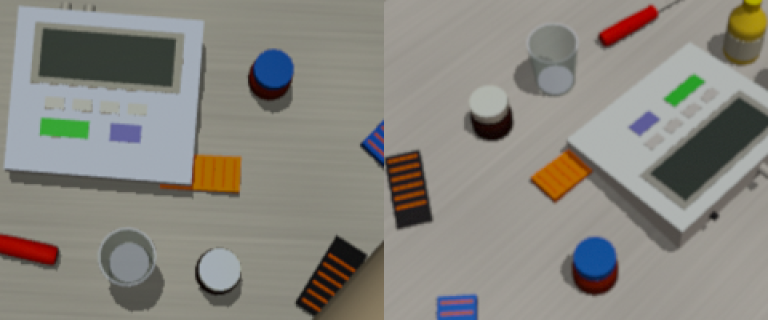

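The wedge is in place under the front right corner, at top-crop px (215,174). The meter is level, the jars haven't moved and the hand is clear.

```bash
python3 -c "
from workcell import ticket
print(ticket.hand_in())"
```

```text
the job is handed in; nothing more can be done
None
```

The wedge is snug under the short foot and the corner holds firm at about 5 N (a first press overshot to 13 N); pushing the wedge in shifted the meter about 1.5 mm and turned it about 0.5°, it still stands level, and the job is handed in with the hand clear.

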